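Clip the lid onto a new sharps bin and shut its aperture

TASK

The lid of the new sharps bin has only been laid on: press down each of the four orange snap tabs around its rim until every one has clicked and stays down. Then lift the white shutter by its thumb fin out of its open stop, slide it across until the aperture is fully shut, let it drop home and let go. Leave the lid seated on the bin and the things around it where they stand.

Things in the scene. Friction and masses are not known exactly. Their poses are not given: they have to be found in the camera images.
- bin: Sharps bin base: open yellow tub 159 x 139 mm outside in a dark steel bench bracket (foot plate 236 x 156 mm), fixed to the bench and not movable. Rim 130 mm above the bench. Origin at the middle of the underside, z up; its x axis runs along the 159 mm side. A red fill line and blank white labels on the sides.
- lid: Red lid 168 x 148 mm lying loose on the bin's rim, lip inside the walls (under 1 mm play). Origin: middle of its underside, 130 mm above the bench when seated; x, y along the bin's. Deck 4 mm thick, flat but for tabs, shutter and two shutter rails along x (y = +-36 mm, 21 mm above the underside). Aperture 48 x 52 mm, centre at x = +18 mm, which the shutter covers when shut.
- tab_front (a joint): Orange snap tab in the middle of the lid's -x edge, 30 mm long outward, 34 mm wide, hinged on the deck. Angle: 0 = standing up (outer edge 11 mm proud), positive = pressed down, 0.36 = level with the deck, stop at 0.38. Its hook snaps under a lug on the bin: needs 5 to 9 N at the press point; past about 0.24 it snaps and stays at about 0.30 when let go, else it springs back to 0.
- tab_back (a joint): Orange snap tab like tab_front, in the middle of the lid's +x edge; same size, angles and forces.
- tab_left (a joint): Orange snap tab like tab_front, in the middle of the lid's +y edge; same size, angles and forces.
- tab_right (a joint): Orange snap tab like tab_front, in the middle of the lid's -y edge; same size, angles and forces.
- tab_front_press (a point): Press point on the top face of tab_front, 23 mm out from its hinge (80.5 mm from the lid's centre along -x with the tab level), mid-width; moves with the tab. With the tab level it lies 4.5 mm above the lid's underside, with the tab up about 8 mm higher.
- tab_back_press (a point): The same point on tab_back (80.5 mm from the lid's centre along +x when level).
- tab_left_press (a point): The same point on tab_left (71 mm from the lid's centre along +y when level).
- tab_right_press (a point): The same point on tab_right (71 mm from the lid's centre along -y when level).
- shutter_slide (a joint): Travel of the white shutter along the lid's +x: 0 to 0.004 = open, 0.050 = fully shut (end stop). Friction under 1 N. Two raised lands (4 mm high, 30 mm long) block its feet: lowered it cannot go past 0.005; lifted by 4.5 mm or more it travels; past 0.045 it can drop down again behind the lands, which then keep it shut.
- shutter_lift (a joint): Lift of the shutter above its lowered position, m: 0 = down, 0.004 = resting on the lands, 0.010 = upper stop. A spring and its weight push it down with 1.5 to 2.3 N. Lifting by about 6 to 7 mm is right.
- shutter_grip (a point): Middle of the top edge of the white shutter's thumb fin: 10 mm thick along the lid's x, 34 mm wide along y, 24 mm tall, on the middle of the shutter plate (52 x 64 mm). Lowered, the fin's top is 35 mm and the plate's top 11 mm above the lid's underside. Free on both x sides: pinch it across its thickness from above.
- pill_bottle: Bystander: white pill bottle, 52 mm across, 90 mm tall, loose beside the bin, origin at the centre of its underside.
- amber_vial: Bystander: amber vial with white cap, 38 mm across, 72 mm tall, loose beside the bin, origin at the centre of its underside.
- swab_carton: Bystander: white and blue carton 60 x 85 x 62 mm, loose beside the bin, origin at the centre of its underside.

How it is judged (in metres and radians):
On the way, in this order (a step that is already met when the one before it is completed fails the run):
1. all four snap tabs are pressed down and stay engaged (value of joint each of tab_front, tab_back, tab_left, tab_right above 0.26 rad), for 0.2 s.
2. the shutter is lifted over the lands and slid fully shut (all of step 1 and value of joint shutter_slide above 0.0455 m), for 0.2 s.
At the end, for the whole second after the job is handed in: All four snap tabs are engaged (each hinge past 0.26), the shutter is slid shut past 0.0455 m and has dropped to within 1.5 mm of its lowered position behind the lands, and the lid sits level on the bin's rim (its height within 2 mm, tilt under 0.03 rad) (all of step 2 and value of joint shutter_lift below 0.0015 m and z of lid in the frame of bin between 0.128 and 0.132 m and angle between lid's own z axis and vertical below 0.03 rad); the robot touches nothing.
It fails at once if the pill bottle beside the bin is shifted by more than 30 mm or knocked over (distance of pill_bottle from where it was at the start of the episode above 0.03 m or angle between pill_bottle's own z axis and vertical above 0.6 rad).
It fails at once if the amber vial beside the bin is shifted by more than 30 mm or knocked over (distance of amber_vial from where it was at the start of the episode above 0.03 m or angle between amber_vial's own z axis and vertical above 0.6 rad).
It fails at once if the carton beside the bin is shifted by more than 30 mm or knocked over (distance of swab_carton from where it was at the start of the episode above 0.03 m or angle between swab_carton's own z axis and vertical above 0.6 rad).
It also fails if it takes over 48 s, if anything falls off the work surface, if the arm or the gripper's body presses on something with over 40 N, if the wrist force passes 120 N, or if a joint passes its speed limit or range.

ROBOT

A 6-joint arm with a two-finger parallel gripper is mounted at the origin on the work surface. World frame = base frame: x ahead of the robot, y to its left, z up, the work surface at z = 0. Lengths are in mm, angles in rad, forces in N, time in s.
With the tool pointing down it reaches from about 300 to 775 mm from the base axis. Payload 14.6 kg.
Tool frame: the origin (TCP) lies on the centre line of the jaws, within the pads' length; the fingertips stand ahead of it and the grasp point (between the pads) is the TCP (manip.tip_reach is the z of the fingertips in the tool frame, in mm); z points along the fingers, y is the direction in which the jaws open and shut (so a half turn about z gives the same grasp; the last joint's range is limited). The gripper opens to 94 mm and grips with 3 to 60 N. Pads are 16 mm wide; open, the fingers measure 119 mm over their backs; the gripper's body (75 mm by 177 mm) begins 78 mm behind the grasp point.
Start: joints at [-1.2, 0.3, 1.521, -0, 1.321, -0.067], TCP at [233.163, -498.121, 199.946] pointing down, gripper open.
Joint ranges: [-3.03, 3.03], [-0.79, 2.21], [0.23, 2.52], [-1.04, 4.18], [0, 3.07], [-2.55, 2.55]. Speed limits (rad/s): [2.22, 2.22, 2.57, 3.14, 3.14, 3.14].

INTERFACE

Orientations are given as [roll, pitch, yaw] about the fixed x, y, z axes, in that order (R = Rz(yaw) Ry(pitch) Rx(roll)).
In Python, from cell import manip, camera, search_frame, masks_of, tip_of gives the robot as it stands.
- The arm moves only by the tool send_rows, never from a script. Its argument "plan" is a list of rows, each an object with "travel": the shift along the tool's x, y, z in mm, a list of three; "delta_rot": the turn, a rotation vector about the tool's x, y, z in degrees, a list of three; "fingers": the gripper's target within -1 to 1 (shut at 1, half-way at 0, fully open at -1). In form: [{"travel": [dx, dy, dz], "delta_rot": [wx, wy, wz], "fingers": fingers}, ...]. A call has 1 to 20 rows; each row shifts and turns the commanded pose from where the row before left it, along the tool's axes as they then stand; what a row does not reach is not made up. A row lasts 1/8 s, in which the tool goes at most 62.5 mm and 10.7 degrees, less where a joint would pass 70% of its speed; a pose out of reach is approached as far as the arm can. A call is refused whole if a number of a shift passes 62.5 or a number of a turn 10.7, either way. A call with a gripper value outside its range is refused whole. The fingers move at their own pace and stop on an object; "grip_force" is the grip in N (left out, the last holds). Time passes only in rows, so rows that do not move let the fingers close. It gives the time, the measured TCP pose, the force and the opening at its end, in the units of the state.
- manip.read_state(): the state, without advancing time (a new reading comes with each control period).
- camera(name): name is "scene" or "side" or "wrist"; returns a dict with "color" (384x512x3 uint8, red, green, blue), "z_map" (384x512 float32, mm along the optical axis (not along the pixel's ray), 0 where there is no reading), "fov_y" (degrees; the focal length in pixels is half the picture's height over the tangent of half this angle, whatever the lens; pixels are square), "cx", "cy" (the principal point, pixels), "k1" (the pictures are not rectified: a ray, as slopes to the right and down, at radius r is drawn at 1 + k1 r^2 times it, then the intrinsics apply), "world_from_camera" (4x4, takes a point from camera to world coordinates); the wrist camera has in their place "tool_from_camera" (4x4, takes a point from camera to tool coordinates, whose origin is the TCP and whose axes are the flange's). Camera axes: x right, y up, looking along -z (the intrinsics and any distortion apply to the point x, -y, -z); pixel columns grow to the right and rows downward; lengths in mm; the calibration is good to about 2 mm. A picture is of the moment at which its call begins: read the wrist's pose just before it.
- manip.sign_off(): hands the job in, once; it reports no verdict.
Trained networks look in the newest picture that a camera, given by its name, has taken for a name from the list of things; names that differ only in an ending like _2 or _b are one class to them, and where a whole thing is asked for, a point or a joint stands for the part that bears it (a point fixed in the world has none). Each returns a list of dicts, best first, with "confidence" (0 to 1); they miss things now and then, are a little off and sometimes report something else, mostly with a low value. They report only what shows in the picture. A call takes as long as a camera call.
- search_frame(name, camera): "at" ([x, y, z] in mm, in the coordinates of the camera as it stood for that picture, good to about 4 mm: the middle of the surface that is visible of it).
- masks_of(name, camera): "region" (384x512 bool, what is visible of it).
- tip_of(name, camera): "at" ([x, y, z] in mm, in the coordinates of the camera as it stood for that picture, good to about 4 mm: a listed point, or the origin of a listed thing).
The state is a dict: "clock": time; "joints": joint angles; "qd": joint speeds; "effort": joint torques, N m; "eef_pos": TCP position; "eef_rot": TCP orientation; "wrist_force": force on the tool from outside, world axes, zero at the start; "moment": the same for the moment, N m; "finger_gap": finger opening in mm.
Only numpy, scipy, OpenCV 4.12 (cv2) and the standard library are available. Lean on these libraries where they do the work, as an engineer would, in place of code of your own. Each camera call takes 0.05 s, during which the arm holds its last target. There are 200 camera calls.

## Working session

There is one attempt and no reset: what is moved stays moved. The work goes in short steps, Python scripts to look and compute and a tool call to move; the robot and the scene stay as the last step left them, time stands still between calls to the robot, and variables do not carry over. Pictures are saved under pics/ and viewed, about 8 in all and at most 12, crops included, and the job is handed in when it is done.

Besides the shell and the picture viewer there is one more tool, called after "Call:" as name([rows], argument=value, ...), one row to a line, values as JSON. send_rows: Moves the arm, as the interface text tells. Its arguments: {"type":"object","properties":{"plan":{"type":"array"},"grip_force":{"type":"number"}},"required":["plan"]}

```bash
mkdir -p pics
cat > h.py <<'E'
from cell import manip, camera, search_frame, masks_of, tip_of
import numpy as np, cv2
from scipy.spatial.transform import Rotation as R
def cam(name):
    s=manip.read_state(); c=camera(name)
    if 'world_from_camera' in c: T=np.array(c['world_from_camera'])
    else:
        W=np.eye(4); W[:3,:3]=R.from_euler('xyz',s['eef_rot']).as_matrix(); W[:3,3]=s['eef_pos']
        T=W@np.array(c['tool_from_camera'])
    return c,T
def w(T,p): return (T@np.r_[p,1])[:3]
def cloud(c,T):
    z=c['z_map']; h,wd=z.shape; f=h/2/np.tan(np.radians(c['fov_y'])/2)
    v,u=np.mgrid[:h,:wd]; K=np.array([[f,0,c['cx']],[0,f,c['cy']],[0,0,1]])
    xd=(u-c['cx'])/f; yd=(v-c['cy'])/f; x,y=xd.copy(),yd.copy()
    for _ in range(10):
        k=1+c['k1']*(x*x+y*y); x=xd/k; y=yd/k
    P=np.stack([x*z,-y*z,-z],-1)@T[:3,:3].T+T[:3,3]
    P[z<=0]=np.nan
    return P
E
python3 - <<'E'
from h import *
print(manip.read_state(), manip.tip_reach)
for n in ['scene','side']:
    c,T=cam(n); cv2.imwrite(f'pics/{n}0.png',c['color'][:,:,::-1])
    for k in ['bin','lid','shutter_grip','tab_front_press','tab_back_press','tab_left_press','tab_right_press','pill_bottle','amber_vial','swab_carton']:
        print(n,k,[(np.round(w(T,d['at'])),round(d['confidence'],2)) for d in tip_of(k,n)[:2]])
E
```

```text
{'clock': 0.0, 'joints': array([-1.19957500e+00,  3.00502235e-01,  1.52160057e+00,  1.19417066e-05,
        1.32069129e+00, -6.66046935e-02]), 'qd': array([-4.35690647e-05,  3.62087583e-04,  2.34480306e-03, -5.31330693e-04,
       -2.06751563e-04,  6.08598866e-05]), 'effort': array([ 5.19327496e-04, -5.31811953e+01, -3.52741134e+01,  7.08593940e-02,
        2.43858341e-02, -8.56647557e-05]), 'eef_pos': array([ 233.08195033, -497.86482714,  199.3610132 ]), 'eef_rot': array([-3.14039465e+00, -9.15033612e-05,  4.37823005e-01]), 'wrist_force': array([-0.01468508, -0.2336706 , -0.36059191]), 'moment': array([-0.00892563, -0.01859677,  0.04228494]), 'finger_gap': 94.44090911159785} 19.0
scene bin [(array([562.,  17.,  -4.]), 0.96)]
scene lid [(array([564.,  20., 130.]), 0.82), (array([562.,  19.,  -4.]), 0.22)]
scene shutter_grip [(array([536.,  30., 169.]), 0.93)]
scene tab_front_press [(array([493.,  54., 143.]), 0.66)]
scene tab_back_press [(array([631., -20., 140.]), 0.9), (array([626., 158.,  -2.]), 0.53)]
scene tab_left_press [(array([600.,  76., 142.]), 0.57), (array([ 421., -103.,    3.]), 0.23)]
scene tab_right_press [(array([527., -44., 143.]), 0.51)]
scene pill_bottle [(array([624., 159.,  -0.]), 0.55)]
scene amber_vial [(array([ 538., -152.,    0.]), 0.74)]
scene swab_carton [(array([ 421., -103.,    4.]), 0.82)]
side bin [(array([562.,  17.,  -3.]), 0.8)]
side lid [(array([566.,  17., 129.]), 0.67)]
side shutter_grip [(array([567.,  19.,  -2.]), 0.74), (array([535.,  34., 164.]), 0.71)]
side tab_front_press [(array([489.,  58., 140.]), 0.7)]
side tab_back_press [(array([636., -19., 140.]), 0.46)]
side tab_left_press [(array([600.,  82., 145.]), 0.56)]
side tab_right_press [(array([530., -44., 143.]), 0.66)]
side pill_bottle [(array([626., 160.,   3.]), 0.85)]
side amber_vial [(array([625., 164.,   2.]), 0.23)]
side swab_carton [(array([421., -98.,  -4.]), 0.56)]
```

Run:
```python
from h import *
for n in ['scene','side']:
    c,T=cam(n); P=cloud(c,T)
    m=masks_of('lid',n); 
    if not m: print('none');continue
    r=m[0]['region']; cen=np.array([563,18]); a=np.radians(-28.5)
    d=P[...,:2]-cen; deck=r&(P[...,2]>131.5)&(P[...,2]<137)
    Q=P[deck]; print(n,m[0]['confidence'],deck.sum(),np.median(Q[:,2]), cv2.minAreaRect(Q[:,:2].astype(np.float32)))
    # fin / rails
    hi=(P[...,2]>158)&(np.hypot(d[...,0],d[...,1])<75); H=P[hi]
    if len(H): print('fin',len(H),cv2.minAreaRect(H[:,:2].astype(np.float32)),np.percentile(H[:,2],[50,95]))
    for k in ['front','back','left','right']:
        mm=masks_of(f'tab_{k}_press',n)
        if mm:
            Z=P[mm[0]['region']]; Z=Z[(Z[:,2]>120)&(Z[:,2]<155)]
            print(k,mm[0]['confidence'],len(Z),np.round(Z.mean(0),1) if len(Z) else '',np.percentile(Z[:,2],[5,95]) if len(Z) else '')
    cv2.imwrite(f'pics/{n}.png',c['color'][:,:,::-1])
```

```text
scene 0.67 2629 133.41726958893605 ((567.4821166992188, 15.040267944335938), (160.5893096923828, 176.87237548828125), 59.960018157958984)
fin 90 ((539.8141479492188, 30.19076919555664), (33.90602493286133, 13.579244613647461), 57.450374603271484) [163.52818014 165.37529575]
front 0.64 160 [497.7  52.9 140.2] [136.31347674 143.92096305]
back 0.89 312 [637.  -21.9 137.1] [126.42863794 144.48519099]
left 0.74 0  
right 0.56 318 [636.6 -22.4 137. ] [126.36872226 144.48211744]
side 0.69 1649 134.0938968027403 ((562.7872924804688, 20.113250732421875), (161.60894775390625, 183.43930053710938), 65.9244155883789)
fin 69 ((537.7091674804688, 33.01055908203125), (33.6233024597168, 11.52938461303711), 60.27937316894531) [164.21430032 165.82939362]
front 0.67 200 [492.   58.6 137.6] [126.57151174 145.07937364]
back 0.72 112 [629.5 -14.9 139.9] [134.60868762 144.63506379]
left 0.53 220 [596.1  83.5 137.1] [126.78343318 144.78673328]
right 0.5 115 [529.1 -40.3 140.9] [134.85686131 145.1378113 ]
```

View pics/scene0.png

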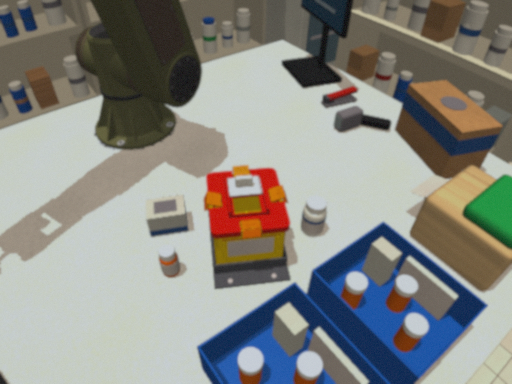

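Call:
send_rows([
  {"travel": [37, -23.4, -7], "delta_rot": [0, 0, 0], "fingers": 1},
  {"travel": [37, -23.4, -7], "delta_rot": [0, 0, 0], "fingers": 1},
  {"travel": [37, -23.4, -7], "delta_rot": [0, 0, 0], "fingers": 1},
  {"travel": [37, -23.4, -7], "delta_rot": [0, 0, 0], "fingers": 1},
  {"travel": [37, -23.4, -7], "delta_rot": [0, 0, 0], "fingers": 1},
  {"travel": [37, -23.4, -7], "delta_rot": [0, 0, 0], "fingers": 1},
  {"travel": [37, -23.4, -7], "delta_rot": [0, 0, 0], "fingers": 1},
  {"travel": [37, -23.4, -7], "delta_rot": [0, 0, 0], "fingers": 1},
  {"travel": [37, -23.4, -7], "delta_rot": [0, 0, 0], "fingers": 1},
  {"travel": [37, -23.4, -7], "delta_rot": [0, 0, 0], "fingers": 1},
  {"travel": [37, -23.4, -7], "delta_rot": [0, 0, 0], "fingers": 1},
  {"travel": [37, -23.4, -7], "delta_rot": [0, 0, 0], "fingers": 1},
  {"travel": [37, -23.4, -7], "delta_rot": [0, 0, 0], "fingers": 1},
  {"travel": [37, -23.4, -7], "delta_rot": [0, 0, 0], "fingers": 1},
  {"travel": [0, 0, 0], "delta_rot": [0, 0, -9], "fingers": 1},
  {"travel": [0, 0, 0], "delta_rot": [0, 0, -9], "fingers": 1},
  {"travel": [0, 0, 0], "delta_rot": [0, 0, -9], "fingers": 1},
  {"travel": [0, 0, 0], "delta_rot": [0, 0, -9], "fingers": 1},
  {"travel": [0, 0, 0], "delta_rot": [0, 0, 0], "fingers": 1},
], grip_force=20)

```text
clock: 4.08
eef_pos: [563.4, 18.2, 297.9]
eef_rot: [-3.142, 0.0, 1.065]
wrist_force: [0.2, -0.6, -0.2]
finger_gap: 0.6
```

Run:
```python
from h import *
s=manip.read_state();print(s['clock'],s['eef_pos'],s['eef_rot'],s['finger_gap'])
n='wrist'
c,T=cam(n); P=cloud(c,T); np.save('P.npy',P); np.save('C.npy',c['color'])
cv2.imwrite('pics/w1.png',c['color'][:,:,::-1])
for k in ['bin','lid','shutter_grip','tab_front_press','tab_back_press','tab_left_press','tab_right_press']:
    print(k,[(np.round(w(T,d['at']),1),round(d['confidence'],2)) for d in tip_of(k,n)[:2]])
d=np.hypot(P[...,0]-563,P[...,1]-18)
hi=(P[...,2]>161)&(P[...,2]<172)&(d<75); H=P[hi]
print('fin',len(H),cv2.minAreaRect(H[:,:2].astype(np.float32)),np.median(H[:,2]))
hsv=cv2.cvtColor(c['color'],cv2.COLOR_RGB2HSV)
og=(hsv[...,0]>10)&(hsv[...,0]<20)&(hsv[...,1]>120)&(P[...,2]>125)&(P[...,2]<150)
nn,l,st,ce=cv2.connectedComponentsWithStats(og.astype(np.uint8))
for i in range(1,nn):
    if st[i,4]>80:
        Q=P[l==i]; print(st[i,4],np.round(np.percentile(Q[:,2],[2,98]),1),cv2.minAreaRect(Q[:,:2].astype(np.float32)))
red=((hsv[...,0]<6)|(hsv[...,0]>174))&(hsv[...,1]>120)&(P[...,2]>130)&(P[...,2]<138)
Q=P[red]; print('deck',len(Q),np.median(Q[:,2]),cv2.minAreaRect(Q[:,:2].astype(np.float32)))
```

```text
4.075 [563.42762657  18.17716294 297.92411486] [-3.14158194e+00  3.84948691e-05  1.06518139e+00] 0.6136917208411974
bin [(array([565. ,  12.4,  -3.6]), 0.77)]
lid [(array([560.8,  17.6, 132.3]), 0.97)]
shutter_grip [(array([535.3,  29.8, 170.5]), 0.82)]
tab_front_press [(array([493.4,  55.5, 142. ]), 0.77)]
tab_back_press [(array([632.3, -22.1, 141. ]), 0.9), (array([ 536.5, -158.2,    0.6]), 0.27)]
tab_left_press [(array([592.2,  78. , 140.8]), 0.55)]
tab_right_press []
fin 271 ((538.1795654296875, 30.62392234802246), (33.05291748046875, 10.391512870788574), 60.41774368286133) 165.05110853147886
882 [129.1 145.5] ((594.3689575195312, 74.72894287109375), (34.189456939697266, 38.00429153442383), 61.062828063964844)
693 [135.3 146. ] ((628.5006713867188, -18.334077835083008), (33.67054748535156, 29.99604606628418), 61.03535842895508)
697 [135.  145.9] ((497.96112060546875, 51.90272521972656), (33.62368392944336, 30.762361526489258), 60.831451416015625)
deck 8550 134.2659374584301 ((563.294189453125, 16.621444702148438), (151.076171875, 170.00660705566406), 61.8120231628418)
```

View pics/w1.png

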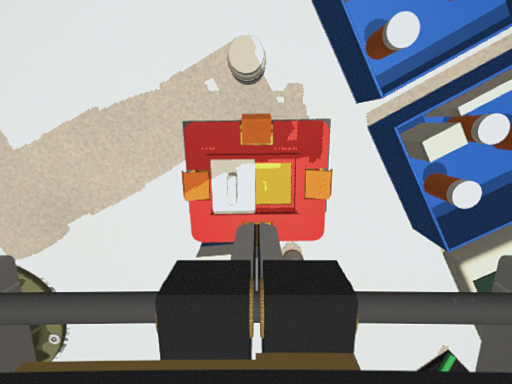

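Call:
send_rows([
  {"travel": [-23.4, 0.2, 43], "delta_rot": [0, 0, 0], "fingers": 1},
  {"travel": [-23.4, 0.2, 43], "delta_rot": [0, 0, 0], "fingers": 1},
  {"travel": [-23.4, 0.2, 43], "delta_rot": [0, 0, 0], "fingers": 1},
  {"travel": [0, 0, 4], "delta_rot": [0, 0, 0], "fingers": 1},
  {"travel": [0, 0, 4], "delta_rot": [0, 0, 0], "fingers": 1},
  {"travel": [0, 0, 3], "delta_rot": [0, 0, 0], "fingers": 1},
  {"travel": [0, 0, 2], "delta_rot": [0, 0, 0], "fingers": 1},
  {"travel": [0, 0, 1.5], "delta_rot": [0, 0, 0], "fingers": 1},
  {"travel": [0, 0, 0], "delta_rot": [0, 0, 0], "fingers": 1},
])

```text
clock: 5.6
eef_pos: [530.1, -43.5, 154.5]
eef_rot: [3.142, 0.0, 1.066]
wrist_force: [-0.6, -0.3, 0.0]
finger_gap: 0.1
```

Call:
send_rows([
  {"travel": [0, 0, 1], "delta_rot": [0, 0, 0], "fingers": 1},
  {"travel": [0, 0, 0.5], "delta_rot": [0, 0, 0], "fingers": 1},
  {"travel": [0, 0, 0], "delta_rot": [0, 0, 0], "fingers": 1},
])

```text
clock: 5.98
eef_pos: [530.0, -43.6, 152.9]
eef_rot: [-3.142, -0.0, 1.066]
wrist_force: [-0.8, 0.1, -0.3]
finger_gap: 0.1
```

Run:
```python
from h import *
s=manip.read_state();print(s['clock'],s['eef_pos'],s['wrist_force'],s['moment'])
c,T=cam('side'); P=cloud(c,T); im=c['color'][:,:,::-1]
d=np.hypot(P[...,0]-563,P[...,1]-17)<130
v,u=np.where(d&(P[...,2]>100)); a,b,e,f=v.min(),v.max(),u.min(),u.max(); print(a,b,e,f)
cv2.imwrite('pics/s2.png',cv2.resize(im[max(a-10,0):b+10,max(e-10,0):f+10],None,fx=4,fy=4,interpolation=cv2.INTER_CUBIC)[:600,:800])
```

```text
5.975 [529.99252389 -43.56555746 152.92333552] [-0.7613357   0.07864112 -0.32146015] [-0.02118479 -0.07161621  0.02891075]
0 224 201 328
```

View pics/s2.png

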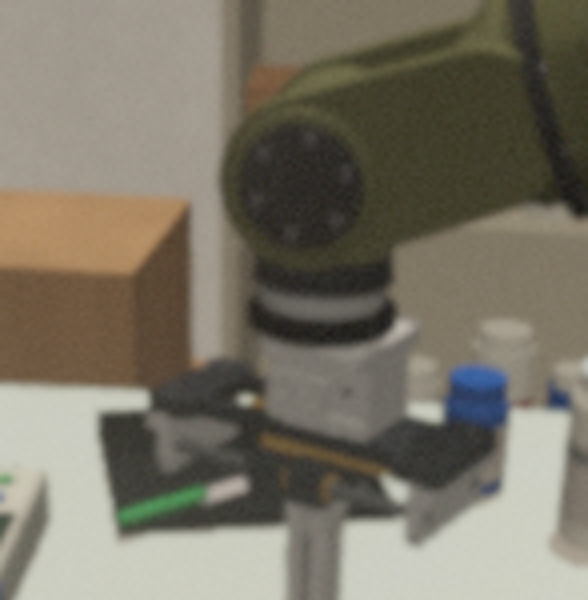

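Run:
```python
from h import *
print(manip.tip_reach)
c,T=cam('side'); P=cloud(c,T); im=c['color'][:,:,::-1]
cv2.imwrite('pics/s3.png',cv2.resize(im[120:230,200:335],None,fx=5,fy=5,interpolation=cv2.INTER_CUBIC))
d=np.hypot(P[...,0]-529,P[...,1]+44)<32
Q=P[d&(P[...,2]>120)]; hsv=cv2.cvtColor(c['color'],cv2.COLOR_RGB2HSV)[d&(P[...,2]>120)]
o=(hsv[:,0]>8)&(hsv[:,0]<20)&(hsv[:,1]>120); print(o.sum(),np.percentile(Q[o,2],[5,50,95]) if o.any() else '')
```

```text
19.0
84 [128.93095455 140.38621376 143.49762947]
```

View pics/s3.png

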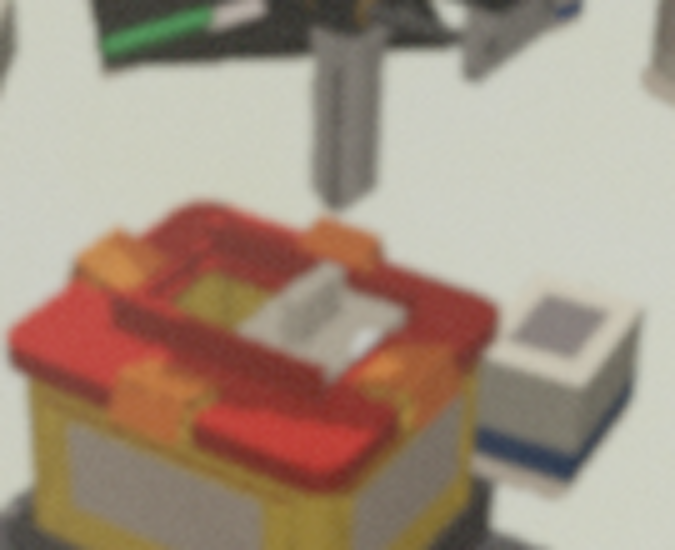

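Run:
```python
from h import *
c,T=cam('side'); P=cloud(c,T)
print(T[:3,3])
for v in (140,150,155,158,160,161,162,163,165,168):
    u=200+67; print(v,np.round(P[v,u-3:u+5:2],0).tolist())
```

```text
[490.18437354 760.42003581 630.94370695]
140 [[541.0, -41.0, 210.0], [536.0, -36.0, 213.0], [532.0, -37.0, 213.0], [527.0, -30.0, 216.0]]
150 [[540.0, -38.0, 186.0], [535.0, -37.0, 188.0], [531.0, -33.0, 190.0], [526.0, -30.0, 192.0]]
155 [[540.0, -39.0, 173.0], [535.0, -34.0, 177.0], [531.0, -34.0, 177.0], [526.0, -30.0, 179.0]]
158 [[539.0, -34.0, 169.0], [535.0, -38.0, 167.0], [530.0, -34.0, 170.0], [526.0, -31.0, 172.0]]
160 [[556.0, -314.0, -1.0], [535.0, -37.0, 162.0], [530.0, -35.0, 164.0], [526.0, -31.0, 166.0]]
161 [[556.0, -304.0, 1.0], [535.0, -34.0, 161.0], [530.0, -33.0, 162.0], [538.0, -310.0, -1.0]]
162 [[540.0, -56.0, 146.0], [549.0, -302.0, -1.0], [530.0, -33.0, 160.0], [538.0, -304.0, -1.0]]
163 [[540.0, -51.0, 146.0], [535.0, -53.0, 145.0], [543.0, -296.0, -0.0], [537.0, -299.0, -2.0]]
165 [[540.0, -47.0, 143.0], [535.0, -46.0, 144.0], [530.0, -44.0, 145.0], [526.0, -44.0, 146.0]]
168 [[539.0, -38.0, 140.0], [534.0, -39.0, 140.0], [530.0, -38.0, 141.0], [525.0, -41.0, 139.0]]
```

Call:
send_rows([
  {"travel": [0, 0, 10], "delta_rot": [0, 0, 0], "fingers": 1},
  {"travel": [0, 0, 3], "delta_rot": [0, 0, 0], "fingers": 1},
  {"travel": [0, 0, 3], "delta_rot": [0, 0, 0], "fingers": 1},
  {"travel": [0, 0, 2], "delta_rot": [0, 0, 0], "fingers": 1},
])

```text
clock: 6.62
eef_pos: [530.1, -43.9, 135.3]
eef_rot: [3.141, 0.0, 1.066]
wrist_force: [-3.4, -2.1, 6.9]
finger_gap: 0.5
```

Call:
send_rows([
  {"travel": [0, 0, 2], "delta_rot": [0, 0, 0], "fingers": 1},
  {"travel": [0, 0, 2], "delta_rot": [0, 0, 0], "fingers": 1},
  {"travel": [0, 0, 1], "delta_rot": [0, 0, 0], "fingers": 1},
])

```text
clock: 7.0
eef_pos: [530.0, -43.5, 129.7]
eef_rot: [-3.142, -0.0, 1.066]
wrist_force: [-0.2, -1.4, 0.8]
finger_gap: 0.4
```

Call:
send_rows([
  {"travel": [0, 0, 0.7], "delta_rot": [0, 0, 0], "fingers": 1},
  {"travel": [0, 0, -25], "delta_rot": [0, 0, 0], "fingers": 1},
  {"travel": [23, 26, 0], "delta_rot": [0, 0, 0], "fingers": 1},
  {"travel": [23, 26, 0], "delta_rot": [0, 0, 0], "fingers": 1},
  {"travel": [23, 26, 0], "delta_rot": [0, 0, 0], "fingers": 1},
  {"travel": [0, 0, 14], "delta_rot": [0, 0, 0], "fingers": 1},
  {"travel": [0, 0, 3], "delta_rot": [0, 0, 0], "fingers": 1},
  {"travel": [0, 0, 3], "delta_rot": [0, 0, 0], "fingers": 1},
  {"travel": [0, 0, 2], "delta_rot": [0, 0, 0], "fingers": 1},
])

```text
clock: 8.12
eef_pos: [631.9, -21.0, 133.8]
eef_rot: [3.139, -0.001, 1.066]
wrist_force: [1.6, 0.1, 8.4]
finger_gap: 0.8
```

Call:
send_rows([
  {"travel": [0, 0, 2], "delta_rot": [0, 0, 0], "fingers": 1},
  {"travel": [0, 0, 1], "delta_rot": [0, 0, 0], "fingers": 1},
])

```text
clock: 8.38
eef_pos: [631.2, -21.1, 129.6]
eef_rot: [3.141, -0.0, 1.066]
wrist_force: [1.5, -1.1, 2.3]
finger_gap: 0.6
```

Call:
send_rows([
  {"travel": [0, 0, 1], "delta_rot": [0, 0, 0], "fingers": 1},
  {"travel": [0, 0, 0], "delta_rot": [0, 0, 0], "fingers": 1},
])

```text
clock: 8.62
eef_pos: [631.3, -21.1, 128.8]
eef_rot: [-3.142, 0.0, 1.066]
wrist_force: [-2.8, -0.0, 7.9]
finger_gap: 0.6
```

Call:
send_rows([
  {"travel": [0, 0, -25], "delta_rot": [0, 0, 0], "fingers": 1},
  {"travel": [23, -26, 0], "delta_rot": [0, 0, 0], "fingers": 1},
  {"travel": [23, -26, 0], "delta_rot": [0, 0, 0], "fingers": 1},
  {"travel": [23, -26, 0], "delta_rot": [0, 0, 0], "fingers": 1},
  {"travel": [0, 0, 14], "delta_rot": [0, 0, 0], "fingers": 1},
  {"travel": [0, 0, 3], "delta_rot": [0, 0, 0], "fingers": 1},
  {"travel": [0, 0, 3], "delta_rot": [0, 0, 0], "fingers": 1},
  {"travel": [0, 0, 2], "delta_rot": [0, 0, 0], "fingers": 1},
])

```text
clock: 9.62
eef_pos: [596.9, 76.3, 130.9]
eef_rot: [-3.141, 0.0, 1.065]
wrist_force: [-0.3, 0.7, 1.7]
finger_gap: 0.6
```

Call:
send_rows([
  {"travel": [0, 0, 2], "delta_rot": [0, 0, 0], "fingers": 1},
  {"travel": [0, 0, 1], "delta_rot": [0, 0, 0], "fingers": 1},
  {"travel": [0, 0, 0], "delta_rot": [0, 0, 0], "fingers": 1},
])

```text
clock: 10.0
eef_pos: [596.9, 76.5, 128.8]
eef_rot: [3.141, 0.0, 1.066]
wrist_force: [-1.9, -2.7, 7.1]
finger_gap: 0.3
```

Call:
send_rows([
  {"travel": [0, 0, -25], "delta_rot": [0, 0, 0], "fingers": 1},
  {"travel": [-23, -26, 0], "delta_rot": [0, 0, 0], "fingers": 1},
  {"travel": [-23, -26, 0], "delta_rot": [0, 0, 0], "fingers": 1},
  {"travel": [-23, -26, 0], "delta_rot": [0, 0, 0], "fingers": 1},
  {"travel": [0, 0, 14], "delta_rot": [0, 0, 0], "fingers": 1},
  {"travel": [0, 0, 3], "delta_rot": [0, 0, 0], "fingers": 1},
  {"travel": [0, 0, 3], "delta_rot": [0, 0, 0], "fingers": 1},
  {"travel": [0, 0, 2], "delta_rot": [0, 0, 0], "fingers": 1},
])

```text
clock: 11.0
eef_pos: [495.8, 54.7, 131.0]
eef_rot: [-3.141, 0.0, 1.066]
wrist_force: [-1.2, 0.1, 2.0]
finger_gap: 0.5
```

Call:
send_rows([
  {"travel": [0, 0, 2], "delta_rot": [0, 0, 0], "fingers": 1},
  {"travel": [0, 0, 1], "delta_rot": [0, 0, 0], "fingers": 1},
  {"travel": [0, 0, 0], "delta_rot": [0, 0, 0], "fingers": 1},
])

```text
clock: 11.38
eef_pos: [495.7, 54.7, 128.7]
eef_rot: [3.141, -0.001, 1.066]
wrist_force: [-2.2, 0.4, 8.5]
finger_gap: 0.4
```

Call:
send_rows([
  {"travel": [0, 0, -40], "delta_rot": [0, 0, 0], "fingers": 0.2},
  {"travel": [-20, 12, -35], "delta_rot": [0, 0, 0], "fingers": 0.2},
  {"travel": [-20, 17, -35], "delta_rot": [0, 0, 0], "fingers": 0.2},
  {"travel": [-20, 17, -35], "delta_rot": [0, 0, 0], "fingers": 0.2},
  {"travel": [0, 0, 0], "delta_rot": [0, 0, 0], "fingers": 0.2},
])

```text
clock: 12.0
eef_pos: [507.5, -21.6, 275.1]
eef_rot: [3.138, -0.001, 1.064]
wrist_force: [0.8, 0.1, -1.1]
finger_gap: 37.5
```

Run:
```python
from h import *
s=manip.read_state();print(s['clock'],s['eef_pos'],s['finger_gap'])
c,T=cam('wrist'); P=cloud(c,T)
cv2.imwrite('pics/w4.png',c['color'][:,:,::-1])
L=P-np.array([563.3,16.8,130]); a=np.radians(-29); ex=np.array([np.cos(a),np.sin(a),0]); ey=np.array([-np.sin(a),np.cos(a),0])
X,Y,Z=L@ex,L@ey,L[...,2]
for k,(x,y) in dict(front=(-80,0),back=(80,0),left=(0,71),right=(0,-71)).items():
    for o in (0,5):
        q=(np.hypot(X-x-np.sign(x)*o,Y-y-np.sign(y)*o)<5); print(k,o,q.sum(),np.round(np.nanmedian(Z[q]),1))
H=(Z>31)&(Z<40)&(abs(X)<70)&(abs(Y)<40); h=np.stack([X[H],Y[H]],1); print('fin',H.sum(),h.min(0),h.max(0),np.median(Z[H]))
c,T=cam('side'); P=cloud(c,T)
d=np.hypot(P[...,0]-s['eef_pos'][0],P[...,1]-s['eef_pos'][1])
Q=P[(d<35)&(abs(P[...,2]-s['eef_pos'][2])<40)]; print('tip z rel TCP',np.round(np.percentile(Q[:,2],[1,3,5,10])-s['eef_pos'][2],1),len(Q))
```

```text
12.0 [507.50070133 -21.55619703 275.14339321] 37.45491557172712
front 0 69 5.9
front 5 59 6.0
back 0 72 5.5
back 5 58 6.0
left 0 81 5.9
left 5 66 6.1
right 0 60 6.0
right 5 54 6.1
fin 363 [-34.13645285 -17.5100659 ] [-23.03893506  16.70323736] 34.810739764471634
tip z rel TCP [3.4 5.2 6.3 9.6] 274
```

View pics/w4.png

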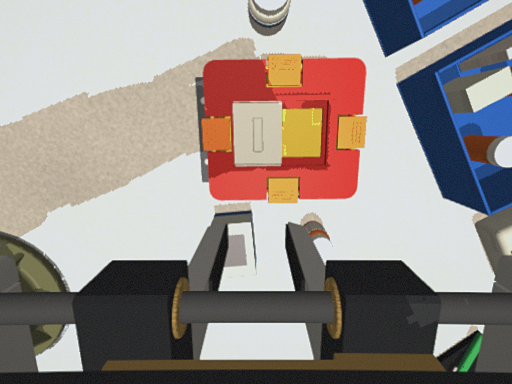

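Call:
send_rows([
  {"travel": [20, 1, 15], "delta_rot": [0, 0, 0], "fingers": 0.2},
  {"travel": [20, 1, 15], "delta_rot": [0, 0, 0], "fingers": 0.2},
  {"travel": [20, 1, 15], "delta_rot": [0, 0, 0], "fingers": 0.2},
  {"travel": [0, 0, 15], "delta_rot": [0, 0, 0], "fingers": 0.2},
  {"travel": [0, 0, 0], "delta_rot": [0, 0, 0], "fingers": 0.2},
  {"travel": [0, 0, 0], "delta_rot": [0, 0, 0], "fingers": 0.2},
])

```text
clock: 12.85
eef_pos: [538.1, 30.5, 213.7]
eef_rot: [3.141, -0.0, 1.066]
wrist_force: [0.6, 0.1, 0.2]
finger_gap: 37.6
```

Call:
send_rows([
  {"travel": [0, 0, 30], "delta_rot": [0, 0, 0], "fingers": 0.2},
  {"travel": [0, 0, 25], "delta_rot": [0, 0, 0], "fingers": 0.2},
  {"travel": [0, 0, 10], "delta_rot": [0, 0, 0], "fingers": 0.2},
  {"travel": [0, 0, 5], "delta_rot": [0, 0, 0], "fingers": 0.2},
  {"travel": [0, 0, 0], "delta_rot": [0, 0, 0], "fingers": 0.2},
])

```text
clock: 13.48
eef_pos: [538.3, 30.8, 143.9]
eef_rot: [3.141, -0.0, 1.066]
wrist_force: [-0.3, -0.1, 0.3]
finger_gap: 37.8
```

Call:
send_rows([
  {"travel": [0, 0, 0], "delta_rot": [0, 0, 0], "fingers": 1},
  {"travel": [0, 0, 0], "delta_rot": [0, 0, 0], "fingers": 1},
  {"travel": [0, 0, 0], "delta_rot": [0, 0, 0], "fingers": 1},
  {"travel": [0, 0, 0], "delta_rot": [0, 0, 0], "fingers": 1},
], grip_force=15)

```text
clock: 13.98
eef_pos: [538.1, 30.9, 143.4]
eef_rot: [3.141, -0.0, 1.066]
wrist_force: [-0.3, -0.4, 1.8]
finger_gap: 9.9
```

Gripped at 9.9 mm. Lift 6.5 mm.

Call:
send_rows([
  {"travel": [0, 0, -3.5], "delta_rot": [0, 0, 0], "fingers": 1},
  {"travel": [0, 0, -3], "delta_rot": [0, 0, 0], "fingers": 1},
  {"travel": [0, 0, 0], "delta_rot": [0, 0, 0], "fingers": 1},
])

```text
clock: 14.35
eef_pos: [538.0, 30.9, 149.9]
eef_rot: [3.142, -0.0, 1.066]
wrist_force: [-0.3, 0.8, -2.2]
finger_gap: 10.0
```

Call:
send_rows([
  {"travel": [0, 6, 0], "delta_rot": [0, 0, 0], "fingers": 1},
  {"travel": [0, 6, 0], "delta_rot": [0, 0, 0], "fingers": 1},
])

```text
clock: 14.6
eef_pos: [548.9, 25.0, 149.7]
eef_rot: [-3.141, -0.0, 1.066]
wrist_force: [0.0, 1.2, -3.0]
finger_gap: 9.9
```

Call:
send_rows([
  {"travel": [0, 8, 0], "delta_rot": [0, 0, 0], "fingers": 1},
  {"travel": [0, 8, 0], "delta_rot": [0, 0, 0], "fingers": 1},
  {"travel": [0, 8, 0], "delta_rot": [0, 0, 0], "fingers": 1},
  {"travel": [0, 6, 0], "delta_rot": [0, 0, 0], "fingers": 1},
  {"travel": [0, 2, 0], "delta_rot": [0, 0, 0], "fingers": 1},
  {"travel": [0, 1, 0], "delta_rot": [0, 0, 0], "fingers": 1},
  {"travel": [0, 0, 0], "delta_rot": [0, 0, 0], "fingers": 1},
])

```text
clock: 15.48
eef_pos: [577.8, 9.1, 149.8]
eef_rot: [3.141, -0.0, 1.066]
wrist_force: [2.3, 3.8, -1.8]
finger_gap: 9.7
```

Call:
send_rows([
  {"travel": [0, 1, 0], "delta_rot": [0, 0, 0], "fingers": 1},
  {"travel": [0, 1, 0], "delta_rot": [0, 0, 0], "fingers": 1},
  {"travel": [0, 0, 0], "delta_rot": [0, 0, 0], "fingers": 1},
])

```text
clock: 15.85
eef_pos: [579.2, 8.3, 149.7]
eef_rot: [-3.141, -0.0, 1.066]
wrist_force: [1.5, 5.5, -2.3]
finger_gap: 9.9
```

Call:
send_rows([
  {"travel": [0, 1, 0], "delta_rot": [0, 0, 0], "fingers": 1},
  {"travel": [-0.5, 1, 0], "delta_rot": [0, 0, 0], "fingers": 1},
  {"travel": [0, 0, 0], "delta_rot": [0, 0, 0], "fingers": 1},
])

```text
clock: 16.23
eef_pos: [579.6, 7.8, 149.1]
eef_rot: [-3.138, -0.0, 1.066]
wrist_force: [-5.3, 12.0, -1.6]
finger_gap: 9.9
```

Call:
send_rows([
  {"travel": [0, -1.2, 2], "delta_rot": [0, 0, 0], "fingers": 1},
  {"travel": [0, 0, 2], "delta_rot": [0, 0, 0], "fingers": 1},
  {"travel": [0, 0, 2], "delta_rot": [0, 0, 0], "fingers": 1},
  {"travel": [0, 0, 0], "delta_rot": [0, 0, 0], "fingers": 1},
])

```text
clock: 16.73
eef_pos: [579.5, 7.9, 143.7]
eef_rot: [-3.14, -0.001, 1.066]
wrist_force: [-0.4, 7.3, -1.5]
finger_gap: 9.9
```

Call:
send_rows([
  {"travel": [0, 0, 0], "delta_rot": [0, 0, 0], "fingers": 0.2},
  {"travel": [0, 0, 0], "delta_rot": [0, 0, 0], "fingers": 0.2},
  {"travel": [0, 0, 0], "delta_rot": [0, 0, 0], "fingers": 0.2},
  {"travel": [0, 0, -20], "delta_rot": [0, 0, 0], "fingers": 0.2},
  {"travel": [0, 0, -35], "delta_rot": [0, 0, 0], "fingers": 0.2},
  {"travel": [-20, -5, -35], "delta_rot": [0, 0, 0], "fingers": 0.2},
  {"travel": [-20, -5, -30], "delta_rot": [0, 0, 0], "fingers": 0.2},
  {"travel": [-20, -5, 0], "delta_rot": [0, 0, 0], "fingers": 0.2},
  {"travel": [0, 0, 0], "delta_rot": [0, 0, 0], "fingers": 0.2},
])

```text
clock: 17.85
eef_pos: [537.1, -38.7, 264.2]
eef_rot: [3.141, -0.0, 1.065]
wrist_force: [-0.7, 0.2, -0.1]
finger_gap: 37.8
```

Run:
```python
from h import *
s=manip.read_state();print(s['clock'],s['eef_pos'],s['finger_gap'],s['wrist_force'])
c,T=cam('wrist'); P=cloud(c,T)
cv2.imwrite('pics/w5.png',c['color'][:,:,::-1])
L=P-np.array([563.3,16.8,130]); a=np.radians(-29); ex=np.array([np.cos(a),np.sin(a),0]); ey=np.array([-np.sin(a),np.cos(a),0])
X,Y,Z=L@ex,L@ey,L[...,2]
for k,(x,y) in dict(front=(-80,0),back=(80,0),left=(0,71),right=(0,-71),plateA=(3,0),plateB=(33,0),d1=(-70,50),d2=(70,50),d3=(70,-50),d4=(-70,-50)).items():
    q=(np.hypot(X-x,Y-y)<6); print(k,q.sum(),np.round(np.nanmedian(Z[q]),1))
H=(Z>31)&(Z<45)&(abs(X)<70)&(abs(Y)<40); h=np.stack([X[H],Y[H]],1); print('fin',H.sum(),h.min(0),h.max(0),np.median(Z[H]))
```

```text
17.85 [537.09373932 -38.69783257 264.20890332] 37.76699392290054 [-0.69419138  0.18650443 -0.13895123]
front 115 6.0
back 112 5.9
left 127 6.1
right 93 6.1
plateA 109 11.1
plateB 110 11.1
d1 119 4.3
d2 121 4.2
d3 205 241.7
d4 842 243.9
fin 398 [ 13.18862799 -17.16278389] [23.14315679 16.63298273] 34.89205379345205
```

View pics/w5.png

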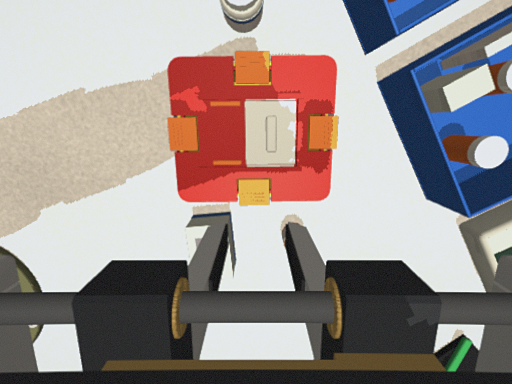

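```bash
python3 -c "
from cell import manip
print(manip.sign_off())"
```

```text
the job is handed in; nothing more can be done
None
```

The job is done and handed in at about 18 s of the 48 s. I pressed all four tabs with closed fingers, then lifted the shutter by its fin and slid it to its end stop. There I lowered it, let go and backed the arm clear.

**Last checks**
- **Tabs:** the wrist camera shows all four about 1.5 mm above level, which is about 0.30 rad, so they are engaged.
- **Shutter:** the plate top is 11.1 mm above the lid's underside, so it has dropped home. The fin is centred at x = +18.2 mm, so the aperture is shut.
- **Lid:** the deck is at its expected height at the two corners on the +y side. The gripper hid the other two corners, so I could not check them.
- **Contact:** force on the tool was near zero after letting go.
- **Bystanders:** in the last picture the pill bottle stands upright at the edge of the frame. The carton and vial were partly hidden behind the fingers. I did not measure how far any of them had moved, but the arm never came near them.

**What disagreed:** with the gripper shut, the fingertips measured about 6 mm behind the TCP rather than the stated 19 mm ahead. My first press on the right tab therefore stopped short without touching it. I used the camera-measured tip and the wrist force from then on.

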